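Make up the filling kit and the door-fitting kit

TASK

Make up two kits from the stock on the bench: on the blue board put the cream putty tub in the round recess and the cork sanding block in the rectangular one; on the green board put the yellow wax tin in the round recess, the pine wedge in the long narrow one and the small pine packing block in the short one. Each must lie right down in its recess, the same way up as now; leave the black tape roll and the grey nail jar where they stand.

Things in the scene. Friction and masses are not known exactly. Their poses are not given: they have to be found in the camera images.
- blue_board: Kit board for filling work: flat blue board fixed to the bench, 185 (x) x 130 (y) x 8 mm high, origin at the centre of its underside. Two recesses with grey floors, 4 mm deep (floor 4 mm above the origin): a round one, 77 mm across, centred at x = -46, y = 0 mm in the board's axes; a rectangular one, 78 (x) x 114 (y) mm, centred at x = +45.5, y = 0 mm.
- green_board: Kit board for door fitting: flat green board fixed to the bench, 152 (x) x 154 (y) x 8 mm high, origin at the centre of its underside. Three recesses with grey floors, 4 mm deep (floor 4 mm above the origin): a round one, 71 mm across, centred at x = +29, y = +33.5 mm in the board's axes; a long narrow one, 50 (x) x 138 (y) mm, centred at x = -43, y = 0 mm; a short one, 78 (x) x 54 (y) mm, centred at x = +29, y = -42 mm.
- putty_tub_mid (a point): Cream-coloured round putty tub with lid, 59 mm across, 50 mm high, standing on the bench; the point is its centre, half-way up; z up.
- wax_tin_mid (a point): Small yellow round wax tin, 53 mm across, 30 mm high, standing on the bench; the point is its centre, half-way up; z up.
- sand_block_mid (a point): Brown cork sanding block wrapped in sandpaper, 60 (x) x 96 (y) mm, 30 mm high, lying flat; the point is its centre, half-way up; its y axis runs along its length, z up.
- wedge_a_mid (a point): Pale pine wedge, 32 (x) x 120 (y) mm, lying flat on its underside, 22 mm high at its thick end (+y), tapering evenly to 4 mm at the thin end (-y), so 13 mm at the middle; the point lies 11 mm above the underside at the middle of length and width; its y axis runs along its length, z up.
- offcut_b_mid (a point): Small pale pine packing block, 36 (x) x 60 (y) x 18 mm high, lying flat; the point is its centre, half-way up; its y axis runs along its length, z up.
- tape_roll_mid (a point): Black roll of insulating tape, 77 mm across, 35 mm high, loose on the bench; belongs to neither kit; the point is its centre, half-way up.
- jar_nails_mid (a point): Grey round nail jar with lid, 61 mm across, 75 mm high, loose on the bench; belongs to neither kit; the point is its centre, half-way up. (Mind the big radial arm saw behind the stock: its head overhangs the middle of the bench beyond about 0.58 m ahead of the robot, so draw the arm in when crossing from side to side.)
Things that resemble listed ones, but are neither listed nor needed, are in the scene too. Leave any red or turquoise look-alike of the part that bears putty_tub_mid alone.

How it is judged:
By the outcome, as a careful person would: the job done as asked, in the order asked, and still so for the second after the job is handed in, with the robot touching nothing.
It also fails if it takes over 131 s, if anything falls off the work surface, if the arm or the gripper's body presses on something with over 40 N, if the wrist force passes 120 N, or if a joint passes its speed limit or range.

ROBOT

A 6-joint arm with a two-finger parallel gripper is mounted at the origin on a cart in front of the work surface, level with it; the furniture and walls round the work are solid. World frame = base frame: x ahead of the robot, y to its left, z up, the work surface at z = 0. Lengths are in mm, angles in rad, forces in N, time in s.
With the tool pointing down it reaches from about 375 to 975 mm from the base axis. Payload 3.8 kg.
Tool frame: the origin (TCP) lies midway between the tips of the shut fingers; the grasp point (between the pads) lies 19 mm behind it; z points along the fingers, y is the line along which they close (so a half turn about z gives the same grasp; the last joint's range is limited). The gripper opens to 85 mm and grips with 20 to 120 N. Pads are 22 mm wide; open, the fingers measure 114 mm over their backs; the gripper's body (76 mm by 85 mm) begins 54 mm behind the grasp point. The pads swing forward as they close: fully open they stand 13 mm farther back than shut.
Start: joints at [1.228, 0.264, 1.604, -0, 1.274, -0.037], TCP at [203.211, 643.68, 231.28] pointing down, gripper open.
Joint ranges: [-2.63, 2.63], [-0.94, 2.18], [0.31, 2.57], [-1.31, 4.45], [0, 2.66], [-2.55, 2.55]. Speed limits (rad/s): [2.57, 2.57, 3.14, 3.14, 3.14, 3.14].

INTERFACE

Orientations are given as [roll, pitch, yaw] about the fixed x, y, z axes, in that order (R = Rz(yaw) Ry(pitch) Rx(roll)).
In Python, from bench import arm gives the robot as it stands. The module is installed in compiled form; this text tells all that it offers.
- The arm moves only by the tool apply_moves, never from a script. Its argument "motion" is one flat list of numbers, 7 for each row, row after row: the turn, a rotation vector about the tool's x, y, z normalised to -1 to 1, where 1 is 0.1 rad, then the shift along the tool's x, y, z normalised to -1 to 1, where 1 is 40 mm, then the opening, from 0 (shut) to 1 (fully open). A call has 1 to 8 rows; each row shifts and turns the commanded pose from where the row before left it, along the tool's axes as they then stand; what a row does not reach is not made up. A row lasts 1/10 s, in which the tool goes at most 50 mm and 8.59 degrees, less where a joint would pass 70% of its speed; a pose out of reach is approached as far as the arm can. A call with a number of a shift or a turn outside -1 to 1 is refused whole. A call with a gripper value outside its range is refused whole. The fingers move at their own pace and stop on an object; "grip_force" is the grip in N (left out, the last holds). Time passes only in rows, so rows that do not move let the fingers close. It gives the time, the measured TCP pose, the force, the opening and the grip force at its end, in the units of the state.
- arm.observe(): the state, without advancing time (a new reading comes with each control period).
- arm.grab_frame(name): name is "side" or "top"; returns a dict with "image" (420x560x3 uint8, red, green, blue), "intrinsics" (3x3 intrinsics, pixels), "world_from_camera" (4x4, takes a point from camera to world coordinates). Camera axes: x right, y down, z forward; pixel columns grow to the right and rows downward; lengths in mm; the calibration is good to about 2 mm. A picture is of the moment at which its call begins. There is no depth.
- arm.finish_job(): hands the job in; it is judged then, once.
The state is a dict: "t": time; "joint_pos": joint angles; "joint_velocities": joint speeds; "effort": joint torques, N m; "tool_pos": TCP position; "tool_rot": TCP orientation; "contact_force": force on the tool from outside, world axes, zero at the start; "torque": the same for the moment, N m; "width": finger opening in mm; "finger_force": force on a finger pad.
Only numpy, scipy, OpenCV 4.12 (cv2) and the standard library are available. Lean on these libraries where they do the work, as an engineer would, in place of code of your own. Each camera call takes 0.05 s, during which the arm holds its last target. There are 200 camera calls.

## Working session

There is one attempt and no reset: what is moved stays moved. The work goes in short steps, Python scripts to look and compute and a tool call to move; the robot and the scene stay as the last step left them, time stands still between calls to the robot, and variables do not carry over. Pictures are saved under pics/ and viewed, at most 14 in all, crops included, and the job is handed in when it is done.

Besides the shell and the picture viewer there is one more tool, called after "Call:" by a JSON object that holds its "op" and its "data", one argument or row to a line. apply_moves: Moves the arm, as the interface text tells. Scaled input: -1 to 1 covers 40 mm each way for a shift and 0.1 rad each way for a turn. Its arguments: {"type":"object","properties":{"motion":{"type":"array"},"grip_force":{"type":"number"}},"required":["motion"]}

```bash
mkdir -p pics; python3 - <<'E'
from bench import arm
import cv2,numpy as np,pickle
for n in("top","side"):
    f=arm.grab_frame(n);pickle.dump(f,open(n+".pkl","wb"))
    cv2.imwrite(f"pics/{n}0.png",f["image"][:,:,::-1]);print(n,f["intrinsics"].tolist(),np.round(f["world_from_camera"],3).tolist())
s=arm.observe();print(s)
E
```

```text
top [[415.6347202867735, 0.0, 273.09702668199515], [0.0, 415.6347202867735, 211.98005430499816], [0.0, 0.0, 1.0]] [[-0.021, -0.981, 0.192, 243.678], [-1.0, 0.021, -0.002, 5.769], [-0.002, -0.192, -0.981, 1208.078], [0.0, 0.0, 0.0, 1.0]]
side [[407.416468406238, 0.0, 286.08169232111374], [0.0, 407.416468406238, 205.25677037850875], [0.0, 0.0, 1.0]] [[1.0, -0.001, -0.022, 494.887], [0.018, -0.515, 0.857, -1069.464], [-0.012, -0.857, -0.514, 729.559], [0.0, 0.0, 0.0, 1.0]]
{'t': 0.1, 'joint_pos': array([ 1.22806704e+00,  2.64725078e-01,  1.60527054e+00,  5.93088861e-06,
        1.27370325e+00, -3.68821847e-02]), 'joint_velocities': array([-0.00075797, -0.00082849, -0.00416963,  0.00054209, -0.00015778,
       -0.0001121 ]), 'effort': array([ 1.41621356e-03, -5.16712761e+01, -3.68593454e+01, -1.15063708e-04,
        6.35386677e-03,  4.48121646e-07]), 'tool_pos': array([203.00363216, 643.03940148, 230.03680495]), 'tool_rot': array([-3.13948808e+00, -8.33275792e-05,  2.83574372e+00]), 'contact_force': array([-1.41263105,  0.24958712,  0.6201757 ]), 'torque': array([-0.03076473,  0.01173809,  0.02778201]), 'finger_force': 0.0, 'width': 85.94926621229449}
```

View pics/top0.png

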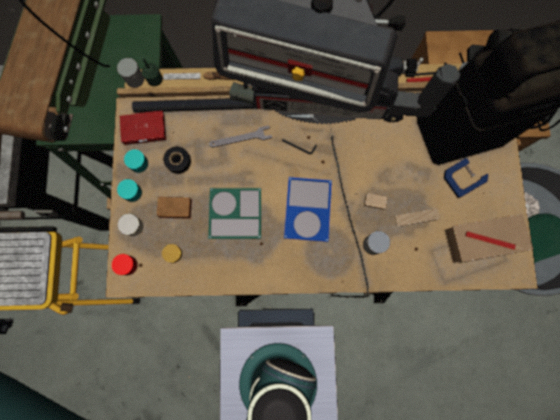

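View pics/side0.png

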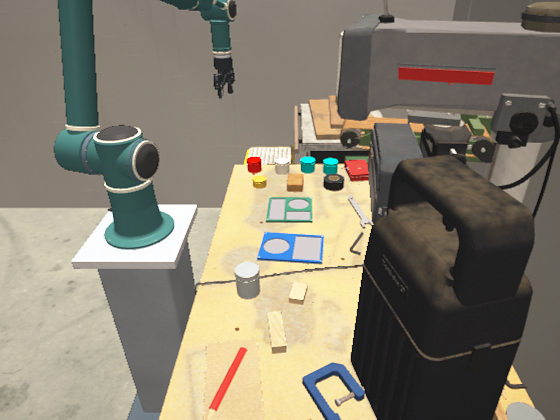

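The top view shows the blue board at about (307,209) and the green one at (235,213). The sanding block is at (173,207), wax tin (172,254), offcut (376,201), wedge (417,217), tape (177,159) and jar (377,242). There are four tub candidates: cream/white (129,225), turquoise (135,160) and (128,190), red (123,264). Only (129,225) is cream, as the description asks. I'll check it in an enlarged crop while I measure.

```bash
cat > h.py <<'E'
import cv2,numpy as np,pickle
def cast(f,uv,z):
    K=np.asarray(f["intrinsics"]);T=np.asarray(f["world_from_camera"])
    uv=np.atleast_2d(uv).astype(float)
    d=np.c_[uv,np.ones(len(uv))]@np.linalg.inv(K).T@T[:3,:3].T
    return T[:3,3]+d*((z-T[2,3])/d[:,2])[:,None]
def proj(f,p):
    K=np.asarray(f["intrinsics"]);T=np.linalg.inv(f["world_from_camera"])
    q=(np.atleast_2d(p)@T[:3,:3].T+T[:3,3])@K.T
    return q[:,:2]/q[:,2:]
def seg(f,box,seed,tol,z,name,up=4):
    """largest blob near seed colour in box (upscaled); min-area rectangle on plane z"""
    x0,y0,x1,y1=box
    c=cv2.resize(f["image"][y0:y1,x0:x1],None,fx=up,fy=up,interpolation=cv2.INTER_CUBIC)
    lab=cv2.cvtColor(c,cv2.COLOR_RGB2LAB).astype(float)
    sx,sy=int((seed[0]-x0+.5)*up),int((seed[1]-y0+.5)*up)
    ref=np.median(lab[sy-4:sy+5,sx-4:sx+5].reshape(-1,3),0)
    m=((((lab-ref)*[.7,1,1])**2).sum(2)<tol**2).astype(np.uint8)
    m=cv2.morphologyEx(m,cv2.MORPH_OPEN,np.ones((5,5)))
    cs,_=cv2.findContours(m,cv2.RETR_EXTERNAL,cv2.CHAIN_APPROX_NONE)
    k=max(cs,key=cv2.contourArea)[:,0]
    uv=(k+.5)/up-.5+[x0,y0]
    P=cast(f,uv,z)[:,:2]
    (cx,cy),(w,h),a=cv2.minAreaRect(P.astype(np.float32))
    b=cv2.boxPoints(((cx,cy),(w,h),a));e=[b[1]-b[0],b[2]-b[1]];e=max(e,key=np.linalg.norm)
    print(f"{name:8s} c=({cx:.1f},{cy:.1f}) size {w:.0f}x{h:.0f} long axis deg {np.degrees(np.arctan2(e[1],e[0]))%180:.1f}")
    v=c.copy();cv2.drawContours(v,[k],-1,(255,0,255),1);return v
E
python3 - <<'E'
from h import *
f=pickle.load(open("top.pkl","rb"))
L=[("tub",(129,225),20,25,28),("tin",(172,254),16,25,18),("sand",(173,207),25,25,18),("wedge",(417,217),27,12,8),
("offcut",(376,201),18,14,11),("tape",(177,159),20,25,20),("jar",(377,242),20,22,40),("blue",(289,209),32,40,8),("green",(211,213),34,30,8)]
vs=[]
for n,s,r,t,z in L:
    c=(307,209) if n=="blue" else (235,213) if n=="green" else s
    v=seg(f,(c[0]-r,c[1]-r,c[0]+r,c[1]+r),s,t,z,n)
    vs.append(cv2.resize(v,(250,190)))
cv2.imwrite("pics/seg.png",np.vstack([np.hstack(vs[i:i+3]) for i in(0,3,6)])[:,:,::-1])
E
```

```text
tub      c=(448.8,423.3) size 59x57 long axis deg 45.5
tin      c=(353.1,295.5) size 92x74 long axis deg 88.8
sand     c=(480.5,296.9) size 149x111 long axis deg 88.8
wedge    c=(456.5,-417.9) size 156x173 long axis deg 174.3
offcut   c=(528.3,-300.9) size 108x63 long axis deg 88.8
tape     c=(641.3,286.8) size 84x72 long axis deg 42.3
jar      c=(384.7,-293.7) size 73x67 long axis deg 15.4
blue     c=(485.9,-99.8) size 132x187 long axis deg 173.7
green    c=(476.6,116.8) size 161x158 long axis deg 89.1
```

View pics/seg.png

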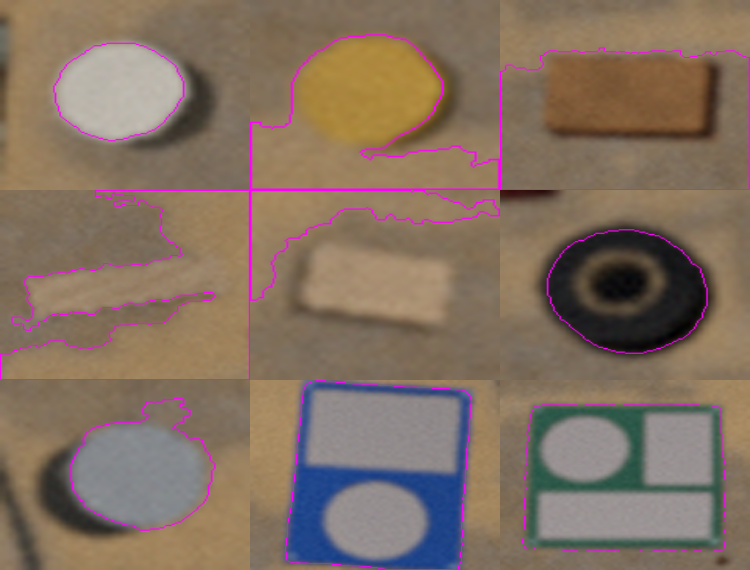

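The crop at (129,225) is a plain cream disc, so that is the putty tub. The masks cover only the top faces (the sides are dark), so I'll cast at top height. The tin, sanding block and pine pieces need tighter masks.

```bash
python3 - <<'E'
from h import *
f=pickle.load(open("top.pkl","rb"));g=pickle.load(open("side.pkl","rb"))
B=lambda c,r:(c[0]-r,c[1]-r,c[0]+r,c[1]+r)
seg(f,B((129,225),20),(129,225),25,50,"tub")
for t in(12,17,21): seg(f,B((172,254),14),(172,254),t,30,"tin%d"%t)
for t in(9,12,15,18): seg(f,B((173,207),25),(173,207),t,30,"sand%d"%t)
for t in(7,9,11): seg(f,B((376,201),16),(376,201),t,18,"off%d"%t)
seg(f,B((377,242),16),(377,242),16,75,"jar")
seg(f,B((177,159),20),(172,167),25,35,"tape")
def crop(F,b,n):
    c=F["image"][b[1]:b[3],b[0]:b[2]];c=cv2.resize(c,(400,300),interpolation=cv2.INTER_CUBIC)
    l=cv2.cvtColor(c,cv2.COLOR_RGB2LAB);l[:,:,0]=cv2.createCLAHE(3,(2,2)).apply(l[:,:,0]);return cv2.cvtColor(l,cv2.COLOR_LAB2RGB)
im=np.vstack([np.hstack([crop(f,(390,198,446,240),0),crop(f,(360,189,392,213),0)]),np.hstack([crop(g,(240,300,320,360),0),crop(g,(278,274,318,304),0)])])
cv2.imwrite("pics/c2.png",im[:,:,::-1])
E
```

```text
tub      c=(445.0,415.5) size 58x56 long axis deg 45.5
tin12    c=(362.2,296.9) size 48x49 long axis deg 130.4
tin17    c=(362.0,297.5) size 50x51 long axis deg 127.8
tin21    c=(361.8,297.8) size 51x53 long axis deg 128.4
sand9    c=(497.7,294.2) size 91x56 long axis deg 88.8
sand12   c=(498.0,295.0) size 94x57 long axis deg 87.6
sand15   c=(497.3,294.0) size 100x59 long axis deg 88.8
sand18   c=(493.9,297.8) size 70x125 long axis deg 90.4
off7     c=(504.8,-299.3) size 58x34 long axis deg 78.0
off9     c=(504.7,-299.6) size 59x35 long axis deg 77.6
off11    c=(505.0,-299.5) size 59x36 long axis deg 77.2
jar      c=(376.4,-284.5) size 59x61 long axis deg 176.3
tape     c=(636.0,283.6) size 85x73 long axis deg 42.1
```

View pics/c2.png

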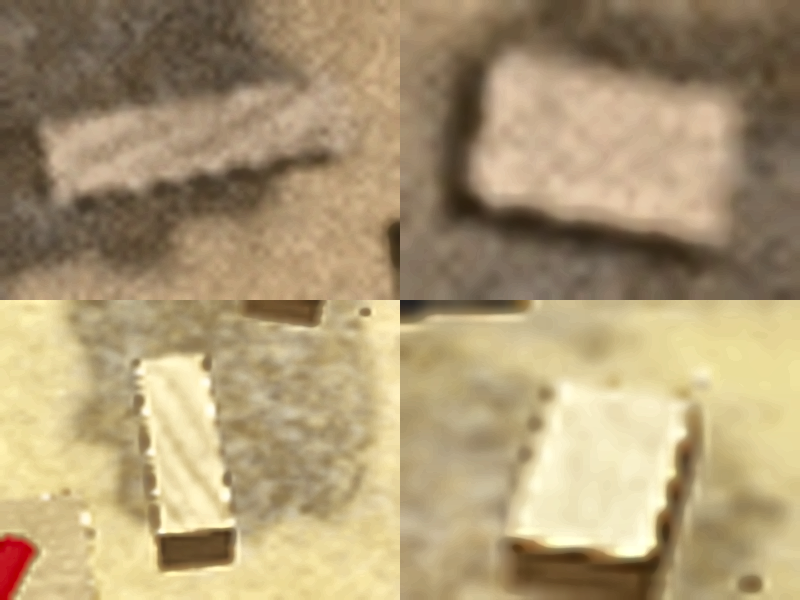

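The side crop shows the wedge's dark end face towards the camera, so its thick end is at -y. That is the right-hand end in the top view. Its top corners are at about (268,312), (282,311), (272,346) and (287,346) in the side view. I'll cast the wedge corners from both views.

```bash
python3 - <<'E'
from h import *
f=pickle.load(open("top.pkl","rb"));g=pickle.load(open("side.pkl","rb"))
np.set_printoptions(precision=1,suppress=True)
for F,th,tk in((f,[(395.6,215.5),(399.1,226.7)],[(436.9,208.5),(438.3,219)]),(g,[(267.6,311.6),(281.6,311)],[(271.6,346),(286.6,345.6)])):
    a=cast(F,th,4);b=cast(F,tk,22);A=a.mean(0);Bm=b.mean(0);d=Bm-A
    print(a[:,:2],b[:,:2],"mid",(A+Bm)/2,"len",np.hypot(*d[:2]),"ang thick dir",np.degrees(np.arctan2(d[1],d[0])))
o=np.array([(555,385),(690,400),(510,540),(650,555)])-[400,300]
p=cast(g,o/10+[278,274],18);print("off side",p.mean(0),p[:,:2])
for n,s,z,b in(("tub",(282,166),25,16),("tin",(260,181),15,10),("sand",(295,179),30,14)):pass
# predicted side-view pixels for left stock
for n,p in(("tub",(445,415.5,50)),("tin",(362,297.5,30)),("sand",(497.5,294.5,30)),("jar",(376,-285,75)),("blue",(486,-100,8)),("green",(476.6,116.8,8))): print(n,proj(g,p))
x0,y0,x1,y1=240,140,350,200
v=cv2.resize(g["image"][y0:y1,x0:x1],None,fx=7,fy=7,interpolation=cv2.INTER_CUBIC)
for p in((445,415.5,50),(362,297.5,30),(497.5,294.5,30)):
    u=((proj(g,p)[0]-[x0,y0]+.5)*7).astype(int);cv2.drawMarker(v,tuple(map(int,u)),(255,0,255),0,14,2)
cv2.imwrite("pics/c3.png",v[:,:,::-1])
E
```

```text
[[ 460.5 -357.2]
 [ 427.  -364.9]] [[ 475.4 -473.5]
 [ 444.4 -474.6]] mid [ 451.8 -417.6   13. ] len 114.1050787476607 ang thick dir -81.8705609745219
[[ 428.6 -359.2]
 [ 462.3 -357. ]] [[ 444.5 -476.6]
 [ 476.6 -475.3]] mid [ 453. -417.   13.] len 118.79897356968101 ang thick dir -82.68331330524623
off side [ 502.7 -301.7   18. ] [[ 490.9 -270.9]
 [ 525.5 -276.4]
 [ 480.  -327.3]
 [ 514.3 -332.2]]
tub [[282.4 159.7]]
tin [[259.7 177.8]]
sand [[295.7 178.1]]
jar [[247.2 268.8]]
blue [[292.  245.9]]
green [[289.6 207.7]]
```

View pics/c3.png

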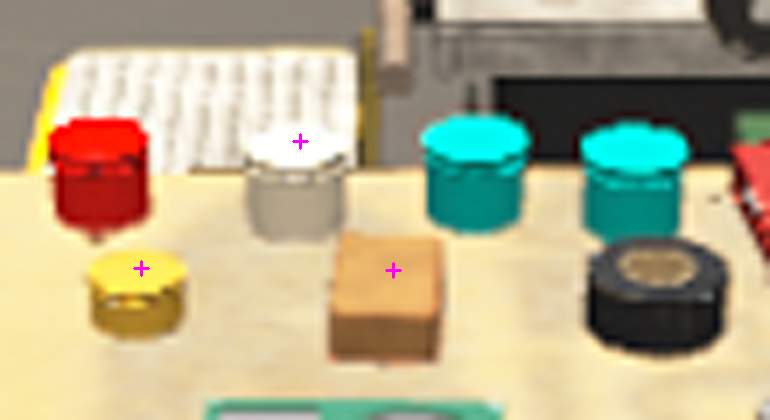

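Both views agree: the tub is at (445,415), tin (362,297), sanding block (497,294), offcut (504,-301, 78°) and wedge (452.5,-417). Next I'll check the recess centres, then turn the tool to yaw π and go above the tub.

```bash
python3 - <<'E'
from h import *
f=pickle.load(open("top.pkl","rb"))
for n,s,b in(("b_round",(307,222),(287,204,327,240)),("b_rect",(309,193),(287,176,331,209)),("g_round",(224,204),(210,190,240,219)),("g_long",(234,228),(209,217,262,238)),("g_short",(249,203),(238,189,261,219))):
    seg(f,b,s,16,4,n)
E
```

```text
b_round  c=(441.0,-94.6) size 74x74 long axis deg 61.9
b_rect   c=(532.0,-103.8) size 111x76 long axis deg 84.1
g_round  c=(508.4,149.3) size 68x67 long axis deg 88.8
g_long   c=(436.4,117.1) size 137x47 long axis deg 88.8
g_short  c=(506.9,73.8) size 52x75 long axis deg 178.9
```

Call:
{"op": "apply_moves", "data": {
  "motion": [0, 0, -0.765, 0, 0, 0.63, 1, 0, 0, -0.765, 0, 0, 0.63, 1, 0, 0, -0.765, 0, 0, 0.63, 1, 0, 0, -0.765, 0, 0, 0.63, 1],
  "grip_force": 50
}}

```text
t: 0.5
tool_pos: [203.0, 643.2, 129.0]
tool_rot: [-3.141, -0.0, -3.138]
contact_force: [-0.8, 0.4, -0.5]
width: 85.3
finger_force: 0.0
```

Call:
{"op": "apply_moves", "data": {
  "motion": [0, 0, 0, -0.756, -0.712, 0, 1, 0, 0, 0, -0.756, -0.712, 0, 1, 0, 0, 0, -0.756, -0.712, 0, 1, 0, 0, 0, -0.756, -0.712, 0, 1, 0, 0, 0, -0.756, -0.712, 0, 1, 0, 0, 0, -0.756, -0.712, 0, 1, 0, 0, 0, -0.756, -0.712, 0, 1, 0, 0, 0, -0.756, -0.712, 0, 1]
}}

```text
t: 1.3
tool_pos: [445.9, 414.3, 130.0]
tool_rot: [-3.141, -0.001, -3.141]
contact_force: [0.8, 0.2, 1.0]
width: 85.3
finger_force: 0.0
```

Call:
{"op": "apply_moves", "data": {
  "motion": [0, 0, 0, 0, 0, 0, 1, 0, 0, 0, 0, 0, 0, 1, 0, 0, 0, 0, 0, 0, 1]
}}

```text
t: 1.6
tool_pos: [444.5, 416.2, 130.1]
tool_rot: [-3.141, -0.001, -3.141]
contact_force: [-0.8, 0.4, -0.4]
width: 85.6
finger_force: 0.0
```

Call:
{"op": "apply_moves", "data": {
  "motion": [0, 0, 0, 0, 0, 0.75, 1, 0, 0, 0, 0, 0, 0.75, 1, 0, 0, 0, 0, 0, 0.75, 1, 0, 0, 0, 0, 0, 0.5, 1, 0, 0, 0, 0, 0, 0.25, 1]
}}

```text
t: 2.1
tool_pos: [442.4, 415.8, 7.8]
tool_rot: [-3.139, -0.003, -3.139]
contact_force: [-0.7, -0.5, -0.2]
width: 85.3
finger_force: 0.0
```

Call:
{"op": "apply_moves", "data": {
  "motion": [0, 0, 0, 0, 0, 0, 0.5, 0, 0, 0, 0, 0, 0, 0.5, 0, 0, 0, 0, 0, 0, 0.5, 0, 0, 0, 0, 0, 0, 0.5, 0, 0, 0, 0, 0, 0, 0.5, 0, 0, 0, 0, 0, 0, 0.5]
}}

```text
t: 2.7
tool_pos: [445.8, 416.5, 11.6]
tool_rot: [3.14, 0.001, 3.142]
contact_force: [0.3, 0.8, 3.4]
width: 58.4
finger_force: 54.1
```

Call:
{"op": "apply_moves", "data": {
  "motion": [0, 0, 0, 0, 0, -0.6, 0.5, 0, 0, 0, 0, 0, -0.6, 0.5, 0, 0, 0, 0, 0, -0.6, 0.5, 0, 0, 0, 0, -0.5, 0, 0.5, 0, 0, 0, 0, -0.85, 0, 0.5, 0, 0, 0, 0, -0.85, 0, 0.5, 0, 0, 0, 0, -0.85, 0, 0.5, 0, 0, 0, 0, -0.85, 0, 0.5]
}}

```text
t: 3.5
tool_pos: [443.7, 257.1, 81.0]
tool_rot: [-3.14, -0.002, -3.141]
contact_force: [0.6, -0.4, -2.4]
width: 58.6
finger_force: 54.4
```

Call:
{"op": "apply_moves", "data": {
  "motion": [0, 0, 0, 0, -0.85, 0, 0.5, 0, 0, 0, 0, -0.85, 0, 0.5, 0, 0, 0, 0, -0.85, 0, 0.5, 0, 0, 0, 0, -0.85, 0, 0.5, 0, 0, 0, 0, -0.85, 0, 0.5, 0, 0, 0, 0, -0.85, 0, 0.5, 0, 0, 0, 0, -0.85, 0, 0.5, 0, 0, 0, 0, -0.85, 0, 0.5]
}}

```text
t: 4.3
tool_pos: [443.2, -14.0, 81.2]
tool_rot: [-3.141, -0.002, 3.142]
contact_force: [0.6, -0.1, -1.4]
width: 58.3
finger_force: 54.4
```

Call:
{"op": "apply_moves", "data": {
  "motion": [0, 0, 0, 0.1, -0.85, 0, 0.5, 0, 0, 0, 0, -0.85, 0, 0.5, 0, 0, 0, 0, -0.37, 0, 0.5, 0, 0, 0, 0, 0, 0, 0.5, 0, 0, 0, 0, 0, 0, 0.5, 0, 0, 0, 0, 0, 0, 0.5]
}}

```text
t: 4.9
tool_pos: [440.3, -94.3, 81.8]
tool_rot: [3.141, -0.001, -3.141]
contact_force: [0.2, -0.1, -2.9]
width: 58.0
finger_force: 54.5
```

Call:
{"op": "apply_moves", "data": {
  "motion": [0, 0, 0, 0, 0, 0.5, 0.5, 0, 0, 0, 0, 0, 0.5, 0.5, 0, 0, 0, 0, 0, 0.4, 0.5, 0, 0, 0, 0, 0, 0.2, 0.5, 0, 0, 0, 0, 0, 0.04, 0.5, 0, 0, 0, 0, 0, 0, 0.5, 0, 0, 0, 0, 0, 0, 0.5]
}}

```text
t: 5.6
tool_pos: [442.2, -94.9, 17.7]
tool_rot: [-3.141, 0.002, -3.141]
contact_force: [0.4, -0.0, -2.2]
width: 57.9
finger_force: 54.5
```

Call:
{"op": "apply_moves", "data": {
  "motion": [0, 0, 0, 0, 0, 0, 0.9, 0, 0, 0, 0, 0, 0, 0.9, 0, 0, 0, 0, 0, 0, 0.9, 0, 0, 0, 0, 0, -0.4, 0.9, 0, 0, 0, 0, 0, -0.8, 0.9, 0, 0, 0, 0, 0, -0.8, 0.9]
}}

```text
t: 6.2
tool_pos: [440.5, -94.8, 97.4]
tool_rot: [3.141, -0.002, -3.142]
contact_force: [0.8, 0.2, -0.2]
width: 76.8
finger_force: 0.0
```

Call:
{"op": "apply_moves", "data": {
  "motion": [0, 0, 0, 0, 0.9, 0, 0.9, 0, 0, 0, 0, 0.9, 0, 0.9, 0, 0, 0, 0, 0.9, 0, 0.9, 0, 0, 0, 0, 0.9, 0, 0.9, 0, 0, 0, 0, 0.9, 0, 0.9, 0, 0, 0, 0, 0.9, 0, 0.9, 0, 0, 0, 0, 0.9, 0, 0.9, 0, 0, 0, 0, 0.9, 0, 0.9]
}}

```text
t: 7.0
tool_pos: [441.3, 194.6, 97.3]
tool_rot: [3.141, 0.001, -3.141]
contact_force: [0.1, 0.8, 0.3]
width: 76.8
finger_force: 0.0
```

Call:
{"op": "apply_moves", "data": {
  "motion": [0, 0, 0, -0.48, 0.8, 0, 1, 0, 0, 0, -0.48, 0.8, 0, 1, 0, 0, 0, -0.47, 0.93, 0, 1, 0, 0, 1, 0, 0, 0, 1, 0, 0, 1, 0, 0, 0, 1, 0, 0, 1, 0, 0, 0, 1, 0, 0, 1, 0, 0, 0, 1, 0, 0, 1, 0, 0, 0, 1]
}}

```text
t: 7.8
tool_pos: [498.5, 294.4, 97.0]
tool_rot: [3.141, 0.0, 2.638]
contact_force: [0.2, 0.6, 0.1]
width: 85.2
finger_force: 0.0
```

Call:
{"op": "apply_moves", "data": {
  "motion": [0, 0, 1, 0, 0, 0, 1, 0, 0, 1, 0, 0, 0, 1, 0, 0, 1, 0, 0, 0, 1, 0, 0, 1, 0, 0, 0, 1, 0, 0, 1, 0, 0, 0, 1, 0, 0, 1, 0, 0, 0, 1, 0, 0, 1, 0, 0, 0, 1, 0, 0, 1, 0, 0, 0, 1]
}}

```text
t: 8.6
tool_pos: [498.6, 294.3, 97.1]
tool_rot: [3.141, -0.0, 1.838]
contact_force: [0.6, -0.2, 0.2]
width: 85.3
finger_force: 0.0
```

Call:
{"op": "apply_moves", "data": {
  "motion": [0, 0, 1, 0, 0, 0, 1, 0, 0, 1, 0, 0, 0, 1, 0, 0, 1, 0, 0, 0, 1, 0, 0, 0, 0, 0, 0, 1, 0, 0, 0, 0, 0, 0, 1]
}}

```text
t: 9.1
tool_pos: [498.5, 294.3, 97.0]
tool_rot: [3.141, -0.0, 1.544]
contact_force: [0.6, 0.1, -0.0]
width: 85.2
finger_force: 0.0
```

```bash
python3 - <<'E'
from bench import arm
import cv2
for n in("top","side"):
    im=arm.grab_frame(n)["image"]
    im=im[130:270,100:380] if n=="top" else im[140:300,200:380]
    cv2.imwrite(f"pics/a{n}.png",cv2.resize(im,None,fx=2.8,fy=2.8,interpolation=cv2.INTER_CUBIC)[:,:,::-1])
print(arm.observe()["tool_pos"],arm.observe()["tool_rot"])
E
```

```text
[498.47331448 294.31133271  96.99622496] [ 3.14143477e+00 -6.97498055e-05  1.54341718e+00]
```

View pics/atop.png

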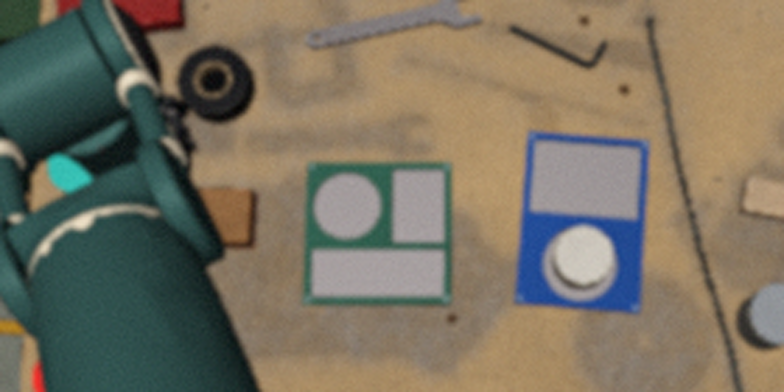

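The tub sits in the round recess, seen in the crop at about (584,257). Next is the sanding block.

Call:
{"op": "apply_moves", "data": {
  "motion": [0, 0, 0, 0, 0, 0.7, 1, 0, 0, 0, 0, 0, 0.7, 1, 0, 0, 0, 0, 0, 0.5, 1, 0, 0, 0, 0, 0, 0.3, 1, 0, 0, 0, 0, 0, 0.1, 1, 0, 0, 0, 0, 0, 0, 1]
}}

```text
t: 9.8
tool_pos: [498.4, 294.3, 4.7]
tool_rot: [-3.141, 0.0, 1.542]
contact_force: [0.3, -0.2, -0.2]
width: 85.6
finger_force: 0.0
```

Call:
{"op": "apply_moves", "data": {
  "motion": [0, 0, 0, 0, 0, 0, 0.5, 0, 0, 0, 0, 0, 0, 0.5, 0, 0, 0, 0, 0, 0, 0.5, 0, 0, 0, 0, 0, 0, 0.5, 0, 0, 0, 0, 0, 0, 0.5, 0, 0, 0, 0, 0, 0, 0.5]
}}

```text
t: 10.4
tool_pos: [499.6, 295.0, 6.5]
tool_rot: [3.139, -0.001, 1.542]
contact_force: [0.4, 0.3, 6.5]
width: 56.8
finger_force: 55.6
```

Call:
{"op": "apply_moves", "data": {
  "motion": [0, 0, 0, 0, 0, -0.6, 0.5, 0, 0, 0, 0, 0, -0.6, 0.5, 0, 0, 0, 0, 0, -0.6, 0.5, 0, 0, 0, 0, 0, -0.3, 0.5, 0, 0, 0, 0, 0, 0, 0.5]
}}

```text
t: 10.9
tool_pos: [499.8, 295.1, 90.9]
tool_rot: [3.138, -0.002, 1.542]
contact_force: [-0.1, -0.0, -1.8]
width: 56.9
finger_force: 54.8
```

Call:
{"op": "apply_moves", "data": {
  "motion": [0, 0, 0, -0.4, -0.08, 0, 0.5, 0, 0, 0, -0.8, -0.08, 0, 0.5, 0, 0, 0, -0.9, -0.08, 0, 0.5, 0, 0, 0, -0.9, -0.08, 0, 0.5, 0, 0, 0, -0.9, -0.08, 0, 0.5, 0, 0, 0, -0.9, -0.08, 0, 0.5, 0, 0, 0, -0.9, -0.08, 0, 0.5, 0, 0, 0, -0.9, -0.08, 0, 0.5]
}}

```text
t: 11.7
tool_pos: [462.5, 29.2, 86.9]
tool_rot: [-3.138, 0.0, 1.542]
contact_force: [0.1, 0.3, -0.9]
width: 57.2
finger_force: 54.8
```

Call:
{"op": "apply_moves", "data": {
  "motion": [0, 0, 0, -0.9, -0.08, 0, 0.5, 0, 0, 0, -0.9, -0.08, 0, 0.5, 0, 0, 0, -0.9, -0.08, 0, 0.5, 0, 0, 0, -0.72, -0.08, 0, 0.5, 0, 0, 0.85, 0, 0, 0, 0.5, 0, 0, 0, 0, 0, 0, 0.5]
}}

```text
t: 12.3
tool_pos: [446.1, -106.1, 87.0]
tool_rot: [-3.138, -0.0, 1.454]
contact_force: [-0.1, -0.6, -1.3]
width: 56.8
finger_force: 54.8
```

Call:
{"op": "apply_moves", "data": {
  "motion": [0, 0, 0, 0.08, 0.6, 0, 0.5, 0, 0, 0, 0.08, 0.8, 0, 0.5, 0, 0, 0, 0.08, 0.63, 0, 0.5, 0, 0, 0, 0, 0, 0, 0.5, 0, 0, 0, 0, 0, 0, 0.5]
}}

```text
t: 12.8
tool_pos: [528.9, -104.2, 87.5]
tool_rot: [-3.138, -0.0, 1.459]
contact_force: [-0.0, 0.3, -0.8]
width: 57.0
finger_force: 54.8
```

Call:
{"op": "apply_moves", "data": {
  "motion": [0, 0, 0, 0, 0.06, 0.5, 0.5, 0, 0, 0, 0, 0, 0.6, 0.5, 0, 0, 0, 0, 0, 0.4, 0.5, 0, 0, 0, 0, 0, 0.25, 0.5, 0, 0, 0, 0, 0, 0.13, 0.5, 0, 0, 0, 0, 0, 0, 0.5, 0, 0, 0, 0, 0, 0, 0.5]
}}

```text
t: 13.5
tool_pos: [532.9, -105.3, 14.4]
tool_rot: [3.141, 0.0, 1.457]
contact_force: [-0.2, -0.2, -0.6]
width: 56.8
finger_force: 54.9
```

```bash
python3 - <<'E'
from bench import arm
import cv2,numpy as np
a=arm.grab_frame("side")["image"][210:275,245:345]
cv2.imwrite("pics/b.png",cv2.resize(a,None,fx=7,fy=7,interpolation=cv2.INTER_CUBIC)[:,:,::-1])
s=arm.observe();print(s["tool_pos"],s["contact_force"])
E
```

```text
[ 533.26521149 -105.36360222   14.60712863] [ 0.6036418  -0.54163825 -0.91944804]
```

View pics/b.png

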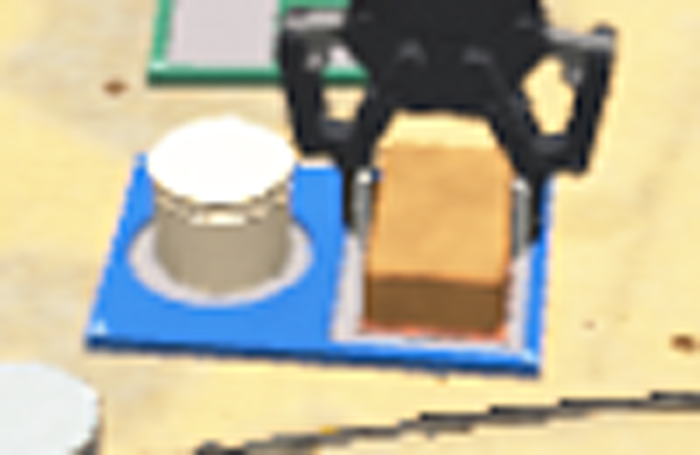

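The block is level over the rectangular recess, about 4 mm above the floor, with clear gaps on both sides. I'll lower it, release a little and lift.

Call:
{"op": "apply_moves", "data": {
  "motion": [0, 0, 0, 0, -0.03, 0.08, 0.5, 0, 0, 0, 0, 0, 0.02, 0.5, 0, 0, 0, 0, 0, 0, 0.5, 0, 0, 0, 0, 0, 0, 0.78, 0, 0, 0, 0, 0, 0, 0.78, 0, 0, 0, 0, 0, 0, 0.78, 0, 0, 0, 0, 0, -0.3, 0.78, 0, 0, 0, 0, 0, -0.6, 0.78]
}}

```text
t: 14.35
tool_pos: [529.3, -104.6, 44.5]
tool_rot: [-3.137, -0.001, 1.457]
contact_force: [0.1, 0.2, -0.0]
width: 66.3
finger_force: 0.0
```

Call:
{"op": "apply_moves", "data": {
  "motion": [0, 0, 0, 0, 0, -0.8, 0.78, 0, 0, 0, 0, 0, -0.4, 0.78, 0, 0, 0, 0, -0.9, 0, 0.78, 0, 0, 0, 0, -0.9, 0, 0.78, 0, 0, 0, 0, 0, 0, 0.78]
}}

```text
t: 14.85
tool_pos: [454.6, -95.7, 92.9]
tool_rot: [-3.136, -0.001, 1.457]
contact_force: [-0.6, 0.2, -0.4]
width: 66.9
finger_force: 0.0
```

Call:
{"op": "apply_moves", "data": {
  "motion": [0, 0, -0.57, 0, 0, 0, 1, 0, 0, -0.57, 0, 0, 0, 1, 0, 0, 0, 0.82, -0.19, 0, 1, 0, 0, 0, 0.82, -0.19, 0, 1, 0, 0, 0, 0.82, -0.19, 0, 1, 0, 0, 0, 0.82, -0.19, 0, 1, 0, 0, 0, 0.82, -0.19, 0, 1, 0, 0, 0, 0.82, -0.19, 0, 1]
}}

```text
t: 15.65
tool_pos: [414.8, 101.4, 94.7]
tool_rot: [3.14, -0.0, 1.571]
contact_force: [1.0, 0.0, 0.5]
width: 85.5
finger_force: 0.0
```

Call:
{"op": "apply_moves", "data": {
  "motion": [0, 0, 0, 0.82, -0.19, 0, 1, 0, 0, 0, 0.82, -0.19, 0, 1, 0, 0, 0, 0.82, -0.19, 0, 1, 0, 0, 0, 0.82, -0.19, 0, 1, 0, 0, 0, 0.82, -0.2, 0, 1, 0, 0, 0, 0.82, -0.2, 0, 1, 0, 0, 0, 0, 0, 0, 1, 0, 0, 0, 0, 0, 0, 1]
}}

```text
t: 16.45
tool_pos: [368.1, 297.5, 94.2]
tool_rot: [3.141, -0.0, 1.573]
contact_force: [-0.5, 0.2, 0.8]
width: 85.4
finger_force: 0.0
```

Call:
{"op": "apply_moves", "data": {
  "motion": [0, 0, 0, 0, -0.15, 0.5, 1, 0, 0, 0, 0, 0, 0.7, 1, 0, 0, 0, 0, 0, 0.6, 1, 0, 0, 0, 0, 0, 0.3, 1, 0, 0, 0, 0, 0, 0.12, 1, 0, 0, 0, 0, 0, 0, 1]
}}

```text
t: 17.05
tool_pos: [362.0, 296.1, 4.8]
tool_rot: [-3.141, 0.001, 1.57]
contact_force: [0.0, 0.9, -0.0]
width: 85.3
finger_force: 0.0
```

Call:
{"op": "apply_moves", "data": {
  "motion": [0, 0, 0, 0, 0, 0, 0.4, 0, 0, 0, 0, 0, 0, 0.4, 0, 0, 0, 0, 0, 0, 0.4, 0, 0, 0, 0, 0, 0, 0.4, 0, 0, 0, 0, 0, 0, 0.4, 0, 0, 0, 0, 0, 0, 0.4, 0, 0, 0, 0, 0, 0, 0.4]
}}

```text
t: 17.75
tool_pos: [362.7, 297.5, 6.3]
tool_rot: [3.14, -0.001, 1.571]
contact_force: [-1.0, -1.0, 5.2]
width: 51.1
finger_force: 51.8
```

Call:
{"op": "apply_moves", "data": {
  "motion": [0, 0, 0, 0, 0, -0.5, 0.4, 0, 0, 0, 0, 0, -0.6, 0.4, 0, 0, 0, 0, 0, -0.6, 0.4, 0, 0, 0, 0, 0, -0.3, 0.4, 0, 0, 0, 0, 0, 0, 0.4]
}}

```text
t: 18.25
tool_pos: [363.3, 297.9, 87.0]
tool_rot: [3.138, -0.003, 1.571]
contact_force: [-0.8, 0.3, -1.9]
width: 51.5
finger_force: 53.2
```

Call:
{"op": "apply_moves", "data": {
  "motion": [0, 0, 0, -0.5, 0.5, 0, 0.4, 0, 0, 0, -0.65, 0.62, 0, 0.4, 0, 0, 0, -0.65, 0.62, 0, 0.4, 0, 0, 0, -0.65, 0.62, 0, 0.4, 0, 0, 0, -0.65, 0.62, 0, 0.4, 0, 0, 0, -0.61, 0.62, 0, 0.4, 0, 0, 0, 0, 0, 0, 0.4, 0, 0, 0, 0, 0, 0, 0.4]
}}

```text
t: 19.05
tool_pos: [505.0, 147.6, 83.3]
tool_rot: [-3.139, 0.0, 1.569]
contact_force: [0.3, 0.7, -1.8]
width: 51.4
finger_force: 53.1
```

Call:
{"op": "apply_moves", "data": {
  "motion": [0, 0, 0, 0, 0, 0.5, 0.4, 0, 0, 0, 0, 0, 0.6, 0.4, 0, 0, 0, 0, 0, 0.4, 0.4, 0, 0, 0, 0, 0, 0.25, 0.4, 0, 0, 0, 0, 0, 0.08, 0.4, 0, 0, 0, 0, 0, 0, 0.4, 0, 0, 0, 0, 0, 0, 0.4]
}}

```text
t: 19.75
tool_pos: [506.2, 148.9, 12.1]
tool_rot: [3.14, -0.0, 1.571]
contact_force: [-0.4, -0.1, -1.3]
width: 51.1
finger_force: 53.2
```

Call:
{"op": "apply_moves", "data": {
  "motion": [0, 0, 0, 0, 0, 0.04, 0.4, 0, 0, 0, 0, 0, 0, 0.4, 0, 0, 0, 0, 0, 0, 0.85, 0, 0, 0, 0, 0, 0, 0.85, 0, 0, 0, 0, 0, 0, 0.85, 0, 0, 0, 0, 0, -0.4, 0.85, 0, 0, 0, 0, 0, -0.9, 0.85, 0, 0, 0, 0, 0, -0.9, 0.85]
}}

```text
t: 20.55
tool_pos: [504.9, 148.1, 98.2]
tool_rot: [-3.139, 0.001, 1.571]
contact_force: [0.1, -0.1, -0.3]
width: 72.4
finger_force: 0.0
```

Call:
{"op": "apply_moves", "data": {
  "motion": [0, 0, 0, -0.6, -0.1, 0, 0.7, 0, 0, 0, -0.9, -0.1, 0, 0.7, 0, 0, 0, -0.9, -0.1, 0, 0.7, 0, 0, 0, -0.9, -0.1, 0, 0.7, 0, 0, 0, -0.9, -0.1, 0, 0.7, 0, 0, 0, -0.9, -0.1, 0, 0.7, 0, 0, 0, -0.9, -0.1, 0, 0.7, 0, 0, 0, -0.9, -0.1, 0, 0.7]
}}

```text
t: 21.35
tool_pos: [473.7, -129.2, 98.5]
tool_rot: [3.141, 0.0, 1.571]
contact_force: [0.1, 0.5, 0.6]
width: 59.8
finger_force: 0.0
```

Call:
{"op": "apply_moves", "data": {
  "motion": [0, 0, 0, -0.9, -0.1, 0, 0.7, 0, 0, 0, -0.9, -0.1, 0, 0.7, 0, 0, 0, -0.9, -0.1, 0, 0.7, 0, 0, 0, -0.9, -0.1, 0, 0.7, 0, 0, 0, -0.9, -0.1, 0, 0.7, 0, 0, 0, -0.9, 0, 0, 0.7, 0, 0, 0, -0.9, 0, 0, 0.7, 0, 0, 0, -0.9, 0, 0, 0.7]
}}

```text
t: 22.15
tool_pos: [453.6, -417.3, 98.2]
tool_rot: [3.141, 0.0, 1.57]
contact_force: [1.2, 0.1, 0.1]
width: 60.1
finger_force: 0.0
```

Call:
{"op": "apply_moves", "data": {
  "motion": [0, 0, 0, -0.43, 0, 0, 0.7, 0, 0, -0.67, 0, 0, 0, 0.7, 0, 0, -0.67, 0, 0, 0, 0.7, 0, 0, 0, 0, 0, 0, 0.7, 0, 0, 0, 0, 0, 0, 0.7]
}}

```text
t: 22.65
tool_pos: [453.8, -432.3, 98.0]
tool_rot: [-3.141, -0.0, 1.704]
contact_force: [0.2, -0.4, 0.5]
width: 59.4
finger_force: 0.0
```

```bash
python3 - <<'E'
from bench import arm
import cv2,numpy as np
a=arm.grab_frame("top")["image"][175:255,105:345]
b=arm.grab_frame("side")["image"][180:360,200:380]
a=cv2.resize(a,(780,260),interpolation=cv2.INTER_CUBIC);b=cv2.resize(b,(780,330)[::-1] and (330,330),interpolation=cv2.INTER_CUBIC)
c=np.zeros((590,780,3),np.uint8);c[:260]=a;c[260:,:330]=b
cv2.imwrite("pics/d.png",c[:,:,::-1])
s=arm.observe();print(s["tool_pos"],s["tool_rot"])
E
```

```text
[ 453.89993877 -432.36460771   98.09024589] [-3.14155145e+00 -1.95706596e-04  1.70416472e+00]
```

View pics/d.png

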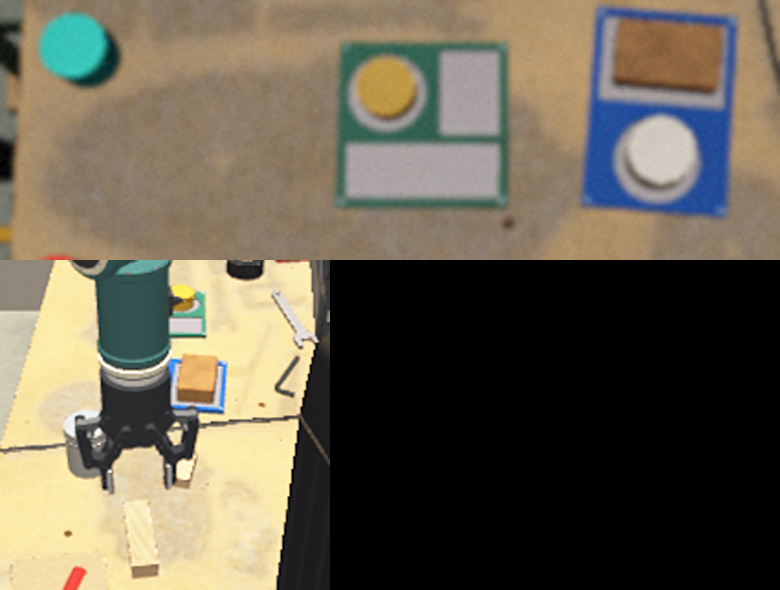

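The tin, tub and block all lie in their recesses: yellow at (386,86), cream at (661,150) and cork at (667,54) in the crop. The gripper stands above the wedge, so I'll grasp it.

Call:
{"op": "apply_moves", "data": {
  "motion": [0, 0, 0, 0, 0, 0.6, 0.7, 0, 0, 0, 0, 0, 0.7, 0.7, 0, 0, 0, 0, 0, 0.6, 0.7, 0, 0, 0, 0, 0, 0.33, 0.7, 0, 0, 0, 0, 0, 0.1, 0.7, 0, 0, 0, 0, 0, 0, 0.7]
}}

```text
t: 23.35
tool_pos: [453.8, -432.7, 4.7]
tool_rot: [-3.141, -0.0, 1.705]
contact_force: [-0.8, -0.1, 0.3]
width: 59.7
finger_force: 0.0
```

Call:
{"op": "apply_moves", "data": {
  "motion": [0, 0, 0, 0, 0, 0, 0.2, 0, 0, 0, 0, 0, 0, 0.2, 0, 0, 0, 0, 0, 0, 0.2, 0, 0, 0, 0, 0, 0, 0.2, 0, 0, 0, 0, 0, 0, 0.2, 0, 0, 0, 0, 0, 0, 0.2, 0, 0, 0, 0, 0, 0, 0.2]
}}

```text
t: 24.05
tool_pos: [455.0, -434.0, 6.8]
tool_rot: [3.14, 0.003, 1.705]
contact_force: [0.5, 1.0, 6.9]
width: 30.3
finger_force: 50.6
```

Call:
{"op": "apply_moves", "data": {
  "motion": [0, 0, 0, 0, 0, -0.5, 0.2, 0, 0, 0, 0, 0, -0.6, 0.2, 0, 0, 0, 0, 0, -0.6, 0.2, 0, 0, 0, 0, 0, -0.6, 0.2, 0, 0, 0, 0, 0, 0, 0.2]
}}

```text
t: 24.55
tool_pos: [456.0, -435.1, 101.2]
tool_rot: [3.137, 0.006, 1.705]
contact_force: [0.4, -0.3, 0.7]
width: 30.4
finger_force: 49.9
```

Call:
{"op": "apply_moves", "data": {
  "motion": [0, 0, 0, 0.5, 0.08, 0, 0.2, 0, 0, 0, 0.85, 0.08, 0, 0.2, 0, 0, 0, 0.85, 0.08, 0, 0.2, 0, 0, 0, 0.85, 0.08, 0, 0.2, 0, 0, 0, 0.85, 0.08, 0, 0.2, 0, 0, 0, 0.85, 0.08, 0, 0.2, 0, 0, 0, 0.85, 0.08, 0, 0.2, 0, 0, 0, 0.85, 0.08, 0, 0.2]
}}

```text
t: 25.35
tool_pos: [442.6, -170.9, 94.9]
tool_rot: [-3.139, -0.002, 1.705]
contact_force: [-0.2, 0.3, -0.1]
width: 30.3
finger_force: 49.9
```

Call:
{"op": "apply_moves", "data": {
  "motion": [0, 0, 0, 0.85, 0.08, 0, 0.2, 0, 0, 0, 0.85, 0.08, 0, 0.2, 0, 0, 0, 0.85, 0.08, 0, 0.2, 0, 0, 0, 0.85, 0.08, 0, 0.2, 0, 0, 0, 0.85, 0.08, 0, 0.2, 0, 0, 0, 0.85, 0.08, 0, 0.2, 0, 0, 0, 0.85, 0.1, 0, 0.2, 0, 0, 0, 0.85, 0.1, 0, 0.2]
}}

```text
t: 26.15
tool_pos: [432.7, 101.0, 95.1]
tool_rot: [-3.138, -0.0, 1.705]
contact_force: [0.8, 0.3, 0.1]
width: 29.9
finger_force: 49.9
```

Call:
{"op": "apply_moves", "data": {
  "motion": [0, 0, 0.75, 0, 0, 0, 0.2, 0, 0, 0.76, 0, 0, 0, 0.2, 0, 0, 0, 0, 0, 0, 0.2, 0, 0, 0, 0, 0, 0, 0.2]
}}

```text
t: 26.55
tool_pos: [433.8, 99.5, 95.6]
tool_rot: [-3.139, 0.0, 1.556]
contact_force: [-0.1, 0.2, 0.6]
width: 30.3
finger_force: 49.9
```

Call:
{"op": "apply_moves", "data": {
  "motion": [0, 0, 0, 0.05, 0.04, 0.5, 0.2, 0, 0, 0, 0, 0, 0.6, 0.2, 0, 0, 0, 0, 0, 0.6, 0.2, 0, 0, 0, 0, 0, 0.25, 0.2, 0, 0, 0, 0, 0, 0.08, 0.2, 0, 0, 0, 0, 0, 0, 0.2, 0, 0, 0, 0, 0, 0, 0.2]
}}

```text
t: 27.25
tool_pos: [437.9, 101.5, 16.6]
tool_rot: [3.14, -0.0, 1.554]
contact_force: [0.5, -0.5, -0.2]
width: 30.1
finger_force: 49.9
```

```bash
python3 - <<'E'
from bench import arm
import cv2,numpy as np
a=arm.grab_frame("side")["image"][170:235,245:345]
cv2.imwrite("pics/e.png",cv2.resize(a,None,fx=7,fy=7,interpolation=cv2.INTER_CUBIC)[:,:,::-1])
s=arm.observe();print(s["tool_pos"],s["contact_force"])
E
```

```text
[438.12736056 101.56692475  16.77934144] [-0.10212133  0.20969361 -0.8045752 ]
```

View pics/e.png

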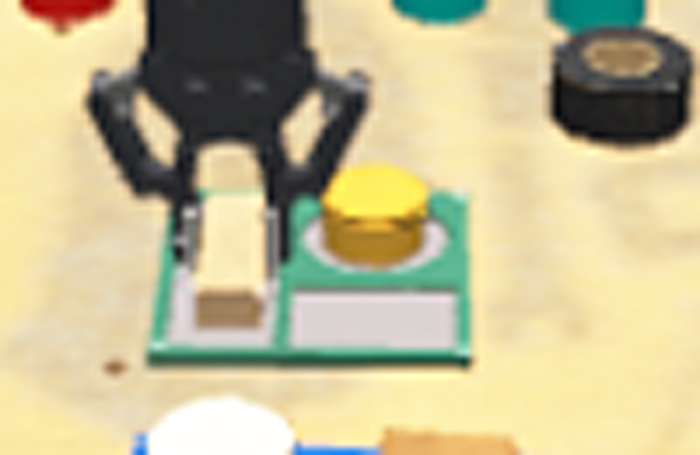

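The wedge hangs level just over the long recess, about 3 mm too far in +x and a little near the -y end. I'll correct by -2.8 mm in x and +3 mm in y, then lower and release it.

Call:
{"op": "apply_moves", "data": {
  "motion": [0, 0, 0, 0.07, -0.07, 0, 0.2, 0, 0, 0, 0, 0, 0.1, 0.2, 0, 0, 0, 0, 0, 0.06, 0.2, 0, 0, 0, 0, 0, 0, 0.2, 0, 0, 0, 0, 0, 0, 0.2]
}}

```text
t: 27.8
tool_pos: [434.6, 104.5, 10.7]
tool_rot: [3.142, -0.0, 1.554]
contact_force: [-4.6, -0.7, 14.6]
width: 30.6
finger_force: 51.4
```

Call:
{"op": "apply_moves", "data": {
  "motion": [0, 0, 0, 0, 0, -0.03, 0.2, 0, 0, 0, 0, 0, 0, 0.55, 0, 0, 0, 0, 0, 0, 0.55, 0, 0, 0, 0, 0, 0, 0.55, 0, 0, 0, 0, 0, -0.4, 0.55, 0, 0, 0, 0, 0, -0.9, 0.55, 0, 0, 0, 0, 0, -0.9, 0.6, 0, 0, 0, 0, 0, 0, 0.6]
}}

```text
t: 28.6
tool_pos: [438.6, 105.0, 103.4]
tool_rot: [3.132, -0.002, 1.554]
contact_force: [-0.1, 0.0, 1.1]
width: 50.8
finger_force: 0.0
```

Call:
{"op": "apply_moves", "data": {
  "motion": [0, 0, 0, -0.5, 0.15, 0, 0.7, 0, 0, 0, -0.85, 0.15, 0, 0.7, 0, 0, 0, -0.85, 0.15, 0, 0.7, 0, 0, 0, -0.85, 0.15, 0, 0.7, 0, 0, 0, -0.85, 0.15, 0, 0.7, 0, 0, 0, -0.85, 0.15, 0, 0.7, 0, 0, 0, -0.85, 0.15, 0, 0.7, 0, 0, 0, -0.85, 0.15, 0, 0.7]
}}

```text
t: 29.4
tool_pos: [477.3, -155.8, 97.5]
tool_rot: [-3.14, -0.001, 1.554]
contact_force: [0.2, 0.5, 0.4]
width: 59.7
finger_force: 0.0
```

Call:
{"op": "apply_moves", "data": {
  "motion": [0, 0, 0, -0.9, 0.16, 0, 0.7, 0, 0, 0, -0.9, 0.16, 0, 0.7, 0, 0, 0, -0.9, 0.16, 0, 0.7, 0, 0, 0, -0.95, 0.16, 0, 0.7, 0, 0, 0.96, 0, 0, 0, 0.7, 0, 0, 0.97, 0, 0, 0, 0.7, 0, 0, 0, 0, 0, 0, 0.7, 0, 0, 0, 0, 0, 0, 0.7]
}}

```text
t: 30.2
tool_pos: [500.5, -300.6, 97.6]
tool_rot: [-3.14, -0.0, 1.363]
contact_force: [0.4, -0.1, -0.5]
width: 59.6
finger_force: 0.0
```

```bash
python3 - <<'E'
from bench import arm
import cv2,numpy as np
a=arm.grab_frame("side")["image"][170:320,225:345]
cv2.imwrite("pics/g.png",cv2.resize(a,None,fx=4,fy=4,interpolation=cv2.INTER_CUBIC)[:,:,::-1])
s=arm.observe();print(s["tool_pos"],s["tool_rot"])
E
```

```text
[ 500.56692229 -300.51824442   97.78329957] [-3.14059076e+00 -3.92221877e-04  1.36296959e+00]
```

View pics/g.png

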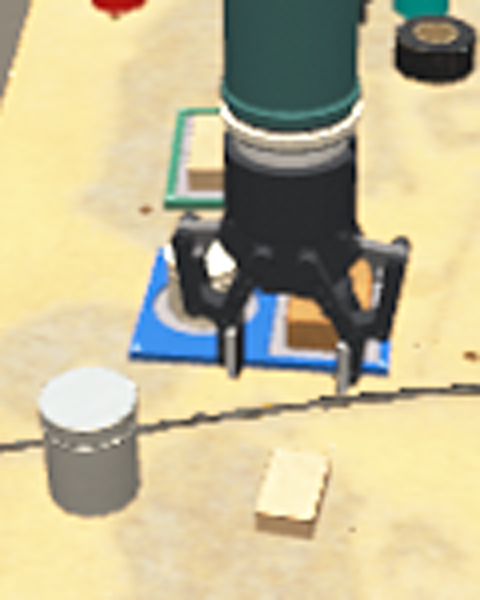

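The offcut lies untouched under the gripper, at (292,490) in the crop. The wedge shows in the green board. I'll grasp the offcut.

Call:
{"op": "apply_moves", "data": {
  "motion": [0, 0, 0, 0, 0.08, 0.6, 0.7, 0, 0, 0, 0, 0, 0.7, 0.7, 0, 0, 0, 0, 0, 0.6, 0.7, 0, 0, 0, 0, 0, 0.33, 0.7, 0, 0, 0, 0, 0, 0.1, 0.7, 0, 0, 0, 0, 0, 0, 0.7]
}}

```text
t: 30.85
tool_pos: [504.0, -301.3, 5.0]
tool_rot: [-3.141, -0.0, 1.362]
contact_force: [0.5, -0.4, -0.1]
width: 59.9
finger_force: 0.0
```

Call:
{"op": "apply_moves", "data": {
  "motion": [0, 0, 0, 0, 0, 0, 0.2, 0, 0, 0, 0, 0, 0, 0.2, 0, 0, 0, 0, 0, 0, 0.2, 0, 0, 0, 0, 0, 0, 0.2, 0, 0, 0, 0, 0, 0, 0.2, 0, 0, 0, 0, 0, 0, 0.2, 0, 0, 0, 0, 0, 0, 0.2]
}}

```text
t: 31.55
tool_pos: [505.5, -302.5, 7.1]
tool_rot: [3.138, 0.001, 1.361]
contact_force: [-0.7, 0.6, 6.3]
width: 34.7
finger_force: 51.0
```

Call:
{"op": "apply_moves", "data": {
  "motion": [0, 0, 0, 0, 0, -0.5, 0.2, 0, 0, 0, 0, 0, -0.6, 0.2, 0, 0, 0, 0, 0, -0.6, 0.2, 0, 0, 0, 0, 0, -0.6, 0.2, 0, 0, 0, 0, 0, 0, 0.2]
}}

```text
t: 32.05
tool_pos: [506.6, -303.3, 101.4]
tool_rot: [3.134, 0.003, 1.361]
contact_force: [0.1, -1.5, -0.2]
width: 34.3
finger_force: 50.3
```

Call:
{"op": "apply_moves", "data": {
  "motion": [0, 0, 0, 0.5, -0.18, 0, 0.2, 0, 0, 0, 0.87, -0.18, 0, 0.2, 0, 0, 0, 0.87, -0.18, 0, 0.2, 0, 0, 0, 0.87, -0.18, 0, 0.2, 0, 0, 0, 0.87, -0.18, 0, 0.2, 0, 0, 0, 0.87, -0.18, 0, 0.2, 0, 0, 0, 0.87, -0.18, 0, 0.2, 0, 0, 0, 0.87, -0.18, 0, 0.2]
}}

```text
t: 32.85
tool_pos: [500.3, -29.4, 95.3]
tool_rot: [-3.138, 0.0, 1.361]
contact_force: [0.4, -0.7, -1.1]
width: 34.3
finger_force: 50.3
```

Call:
{"op": "apply_moves", "data": {
  "motion": [0, 0, 0, 0.87, -0.18, 0, 0.2, 0, 0, 0, 0.87, -0.18, 0, 0.2, 0, 0, 0, 0.87, -0.16, 0, 0.2, 0, 0, 0.98, 0, 0, 0, 0.2, 0, 0, 0.98, 0, 0, 0, 0.2, 0, 0, 0.98, 0, 0, 0, 0.2, 0, 0, 0.98, 0, 0, 0, 0.2, 0, 0, 0.98, 0, 0, 0, 0.2]
}}

```text
t: 33.65
tool_pos: [501.6, 75.3, 95.2]
tool_rot: [-3.139, 0.003, 0.867]
contact_force: [-0.2, -0.3, -0.4]
width: 34.6
finger_force: 50.3
```

Call:
{"op": "apply_moves", "data": {
  "motion": [0, 0, 0.98, 0, 0, 0, 0.2, 0, 0, 0.98, 0, 0, 0, 0.2, 0, 0, 0.98, 0, 0, 0, 0.2, 0, 0, 0.98, 0, 0, 0, 0.2, 0, 0, 0.98, 0, 0, 0, 0.2, 0, 0, 0.98, 0, 0, 0, 0.2, 0, 0, 0.98, 0, 0, 0, 0.2, 0, 0, 0.98, 0, 0, 0, 0.2]
}}

```text
t: 34.45
tool_pos: [501.6, 75.2, 95.2]
tool_rot: [-3.141, 0.004, 0.083]
contact_force: [0.6, 0.2, -1.1]
width: 34.9
finger_force: 50.3
```

Call:
{"op": "apply_moves", "data": {
  "motion": [0, 0, 0.98, 0, 0, 0, 0.2, 0, 0, 0, 0, 0, 0, 0.2, 0, 0, 0, 0, 0, 0, 0.2]
}}

```text
t: 34.75
tool_pos: [502.5, 75.0, 95.9]
tool_rot: [3.141, 0.003, -0.009]
contact_force: [0.7, 0.3, -0.7]
width: 34.4
finger_force: 50.3
```

Call:
{"op": "apply_moves", "data": {
  "motion": [0, 0, 0, 0.08, 0.04, 0.5, 0.2, 0, 0, 0, 0, 0, 0.6, 0.2, 0, 0, 0, 0, 0, 0.55, 0.2, 0, 0, 0, 0, 0, 0.25, 0.2, 0, 0, 0, 0, 0, 0.08, 0.2, 0, 0, 0, 0, 0, 0, 0.2, 0, 0, 0, 0, 0, 0, 0.2]
}}

```text
t: 35.45
tool_pos: [508.2, 73.2, 19.0]
tool_rot: [-3.141, -0.002, -0.011]
contact_force: [-0.3, -1.0, 0.3]
width: 34.7
finger_force: 50.3
```

```bash
python3 - <<'E'
from bench import arm
import cv2,numpy as np
a=arm.grab_frame("side")["image"][170:235,245:345]
cv2.imwrite("pics/i.png",cv2.resize(a,None,fx=7,fy=7,interpolation=cv2.INTER_CUBIC)[:,:,::-1])
s=arm.observe();print(s["tool_pos"],s["contact_force"])
E
```

```text
[508.44640968  73.1649944   19.25288759] [-0.09130243 -0.98900464  0.60177625]
```

View pics/i.png

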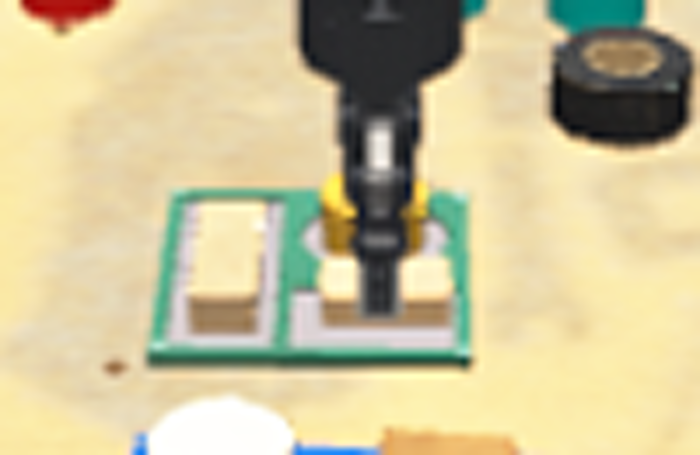

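The offcut hangs over the short recess, about 5 mm too far in +x. The wedge lies in its recess. I'll shift -5 mm in x and lower.

Call:
{"op": "apply_moves", "data": {
  "motion": [0, 0, 0, -0.12, -0.03, 0, 0.2, 0, 0, 0, 0, 0, 0.12, 0.2, 0, 0, 0, 0, 0, 0.06, 0.2, 0, 0, 0, 0, 0, 0.03, 0.2, 0, 0, 0, 0, 0, 0, 0.2, 0, 0, 0, 0, 0, 0, 0.2]
}}

```text
t: 36.1
tool_pos: [502.3, 74.3, 11.0]
tool_rot: [3.142, 0.001, -0.011]
contact_force: [-4.7, -0.9, 13.1]
width: 34.3
finger_force: 51.7
```

Call:
{"op": "apply_moves", "data": {
  "motion": [0, 0, 0, 0, 0, -0.03, 0.2, 0, 0, 0, 0, 0, 0, 0.53, 0, 0, 0, 0, 0, 0, 0.53, 0, 0, 0, 0, 0, 0, 0.53, 0, 0, 0, 0, 0, -0.3, 0.53, 0, 0, 0, 0, 0, -0.7, 0.53, 0, 0, 0, 0, 0, -0.9, 0.53, 0, 0, 0, 0, 0, -0.9, 0.53]
}}

```text
t: 36.9
tool_pos: [502.0, 74.2, 124.3]
tool_rot: [3.142, 0.001, -0.011]
contact_force: [0.7, 0.5, -0.1]
width: 45.3
finger_force: 0.0
```

Call:
{"op": "apply_moves", "data": {
  "motion": [0, 0, 0, 0, -0.8, -0.8, 0.53, 0, 0, 0, 0, -0.8, 0, 0.53, 0, 0, 0, 0, -0.8, 0, 0.53, 0, 0, 0, 0, -0.8, 0, 0.53, 0, 0, 0, 0, -0.8, 0, 0.53, 0, 0, 0, 0, -0.8, 0, 0.53, 0, 0, 0, 0, -0.8, 0, 0.53, 0, 0, 0, 0, 0, 0, 0.53]
}}

```text
t: 37.7
tool_pos: [505.2, 301.8, 155.9]
tool_rot: [-3.139, -0.001, -0.008]
contact_force: [-0.4, 0.3, 0.7]
width: 45.1
finger_force: 0.0
```

```bash
python3 - <<'E'
from bench import arm
from h import *
f=arm.grab_frame("top");g=arm.grab_frame("side")
a=cv2.resize(f["image"][178:248,200:340],None,fx=5,fy=5,interpolation=cv2.INTER_CUBIC)[:, :700]
b=cv2.resize(g["image"][190:266,240:340],None,fx=3,fy=3,interpolation=cv2.INTER_CUBIC)
c=np.zeros((350+228,700,3),np.uint8);c[:350]=a;c[350:,:300]=b
cv2.imwrite("pics/z.png",c[:,:,::-1])
seg(f,(293,205,325,240),(307,220),18,54,"tub");seg(f,(294,180,330,210),(309,193),14,34,"sand");seg(f,(212,193,236,218),(224,204),18,34,"tin")
seg(f,(238,189,261,219),(249,203),12,22,"off");seg(f,(209,217,262,238),(234,228),12,17,"wedge")
s=arm.observe();print(s["tool_pos"],s["t"])
E
```

```text
tub      c=(442.4,-95.0) size 56x56 long axis deg 101.9
sand     c=(533.3,-105.2) size 93x55 long axis deg 83.3
tin      c=(508.4,146.5) size 49x50 long axis deg 178.8
off      c=(507.4,74.9) size 36x60 long axis deg 179.6
wedge    c=(436.5,121.8) size 35x120 long axis deg 90.4
[504.85542341 298.66190689 155.32300179] 37.8
```

View pics/z.png

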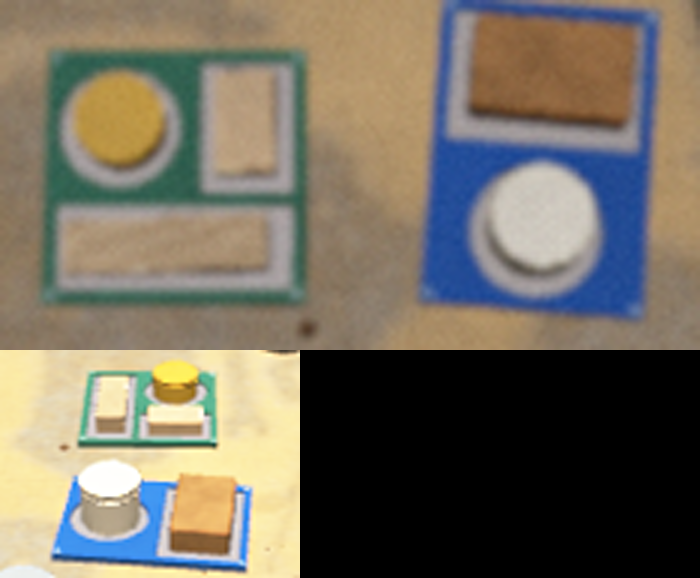

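All five parts lie inside their recesses. Measured against the recess centres, the worst offset is the wedge at about 5 mm in y, where the clearance is 9 mm. The gripper is clear, so I'm handing in.

```bash
python3 -c "
from bench import arm
print(arm.finish_job())"
```

```text
the job is handed in; nothing more can be done
None
```

Both kits are made up and the job is handed in at about 38 s: all five parts measured inside their recesses in the last pictures, and the arm never touched the tape roll, the nail jar or the look-alike tubs.

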